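Seal a coffee capsule in the lever press and put it on the tray

ROBOT

A 6-joint arm with a two-finger parallel gripper is mounted at the origin on a cart in front of the work surface, level with it; the furniture and walls round the work are solid. World frame = base frame: x ahead of the robot, y to its left, z up, the work surface at z = 0. Lengths are in m, angles in degrees, forces in N, time in s.
With the tool pointing down it reaches from about 0.4 to 0.825 m from the base axis. Payload 7 kg.
Tool frame: the origin (TCP) lies at the centre of the arm's flange, where the gripper is bolted on; the fingertips stand 178 mm ahead of it and the grasp point (between the pads) lies 159 mm ahead of it (tip_reach is the distance from the TCP to the fingertips, in m); z points along the fingers, y is the line along which they close (so a half turn about z gives the same grasp; the last joint's range is limited). The gripper opens to 88 mm and grips with 3 to 60 N. Pads are 19 mm wide; open, the fingers measure 130 mm over their backs; the gripper's body (78 mm by 193 mm) begins 47 mm behind the grasp point.
Start: joints at [-50.529, 20.546, 0.682, 0, -70.136, -16.507], TCP at [0.263, -0.621, 0.405] pointing down, gripper open.
Joint ranges: [-176.03, 176.03], [-82.01, 121.73], [-58.28, 71.71], [-173.87, 95.51], [-174.79, -0.11], [-173.66, 173.66]. Speed limits (degrees/s): [136.94, 136.94, 172.46, 180, 180, 180].

INTERFACE

Orientations are given as [roll, pitch, yaw] about the fixed x, y, z axes, in that order (R = Rz(yaw) Ry(pitch) Rx(roll)).
In Python, from plant import * gives the robot as it stands.
- The arm moves only by the shell command python3 -m handwheel 'ROWS'. ROWS is JSON, a list of rows, each a list of 7 numbers: the opening, from -1 (shut) to 1 (fully open), then the shift along the tool's x, y, z as a fraction of full scale, then the turn, a rotation vector about the tool's x, y, z as a fraction of full scale. A call has 1 to 5 rows; each row shifts and turns the commanded pose from where the row before left it, along the tool's axes as they then stand; what a row does not reach is not made up. Full scale, the value 1, is 0.025 m for a shift and 6 degrees for a turn. A row lasts 1/8 s, in which the tool goes at most 62.5 mm and 10.7 degrees, less where a joint would pass 70% of its speed; a pose out of reach is approached as far as the arm can. A call with a number of a shift or a turn outside -1 to 1 is refused whole. A call with a gripper value outside its range is refused whole. The fingers move at their own pace and stop on an object; the grip force is fixed at half the most. Time passes only in rows, so rows that do not move let the fingers close. It gives the time, the measured TCP pose, the force, the opening and the grip force at its end, in the units of the state.
- get_obs(): the state, without advancing time (a new reading comes with each control period).
- snapshot(name): name is "scene" or "top"; returns a dict with "color" (384x512x3 uint8, red, green, blue), "fx", "fy", "cx", "cy" (pixels), "k1" (the pictures are not rectified: a ray, as slopes to the right and down, at radius r is drawn at 1 + k1 r^2 times it, then the intrinsics apply), "R" (3x3) and "t" (3): a world point X has camera coordinates R X + t. Camera axes: x right, y down, z forward; pixel columns grow to the right and rows downward; lengths in m; the calibration is good to about 2 mm. A picture is of the moment at which its call begins. There is no depth.
- close_job(): hands the job in; it is judged then, once.
The state is a dict: "clock": time; "joint_pos": joint angles; "qvel": joint speeds; "tau": joint torques, N m; "tool_pos": TCP position; "orientation": TCP orientation; "force": force on the tool from outside, world axes, zero at the start; "moment": the same for the moment, N m; "opening": finger opening in m; "gripper_force": force on a finger pad.
Only numpy, scipy, OpenCV 4.12 (cv2) and the standard library are available. Lean on these libraries where they do the work, as an engineer would, in place of code of your own. Each camera call takes 0.05 s, during which the arm holds its last target. There are 200 camera calls.

TASK

Take the coffee capsule that stands between the tin and the egg timer, stand it upright on the middle of the press's round steel anvil and let go of it; then pull the press's sprung lever all the way down, hold it there for a second, and ease it back up to its home without ever letting it spring back, taking three seconds or more. Then stand the capsule upright on the wooden tray beside the two that are there, with nothing else pushed about or knocked over.

Things in the scene. Friction and masses are not known exactly. Their poses are not given: they have to be found in the camera images.
- capsule_mid (a point): Centre (14 mm above its underside) of the white coffee capsule to be sealed: 28 mm high, a dome 29 mm wide on a 37 mm round rim at its foot, 12 to 18 g; z axis up through the dome. Stands rim down on the worktop between the tin and the egg timer, whose sides are about 14 to 18 mm from its rim on opposite sides; the other two sides are free. Grip it across those, fingertips near the surface it stands on.
- anvil_top (a point): Centre of the top of the press's anvil, a steel disc 50 mm across, 30 mm above the worktop and 8 mm above the grey fixed base. Axes are the press's: x from front to back, y to its left, z up. The base reaches from x = -63 to +148 mm and 65 mm either side. With the lever home the space over the anvil is free from the front up to x = +70 mm (the plunger), so a long gripper should close along y here.
- lever_pivot (a point): Middle of the lever's pivot line, which runs along the press's y axis, 95 mm above the worktop (100 mm behind and 65 mm above the anvil's top centre), between two cheeks 45 mm out, whose tops are 25 mm above it. Axes are the press's.
- handle_mid (a point): Middle of the lever's grip: a black round bar 16 mm thick, 84 mm long, along the press's y axis, between the lever's two side arms (12 mm rods, 106 mm apart), 200 mm from the pivot line. It can be pinched from above and turns between the fingers. Home it is 35 mm behind and 197 mm above the pivot line; fully down 200 mm in front of it and level with it, clear of the base. Its axes turn with the lever.
- press_arm (a joint): Lever angle, rad: 0 = home (up, leaning 0.174 back from vertical), 1.745 = fully down (level, toward the press's front, at its stop); the arms are 1.745 minus this above level. A spring drives it home: about 1.5 N at the grip at home, 8 N fully down; let go, it flies back. Its sprung plunger, 30 mm across, 100 mm from the pivot, presses the capsule only in the last 0.04 rad: pull right to the stop.
- tray_floor (a point): Centre of the inner floor (5 mm above the worktop) of the fixed wooden tray: inside 100 mm in x and 180 mm in y, rim 8 mm high above the floor, 5 mm thick. Axes are the tray's.
- tray_capsule_a: Sealed capsule on the tray, of the same shape as the other, 28 mm high, 37 mm across; origin at the centre of its underside. About 60 mm from the tray's middle toward one end; the middle of the tray is free.
- tray_capsule_b: The other sealed capsule on the tray, about 60 mm from the middle toward the other end; origin at the centre of its underside.
- tin: Food tin, 57 mm across, 72 mm high, origin at the centre of its underside; beside the capsule.
- egg_timer: White clockwork kitchen timer, 63 mm across, 52 mm high with the bar on top, origin at the centre of its underside; on the other side of the capsule.
- oil_bottle: Square glass oil bottle, 65 mm wide, 240 mm high, origin at the centre of its underside; stands beside the back of the press.
- pepper_mill: Wooden pepper mill, 58 mm across, 150 mm high, origin at the centre of its underside; beside the back of the press, on the other side.
- espresso_cup: White espresso cup, 62 x 90 mm with its handle, 55 mm high, origin at the centre of its underside; on the worktop in front of the press.
Not all that is in view belongs to the job. Several things look just like the part that bears tray_floor: the one meant starts nearest to the robot's base.

How it is judged (in metres and radians):
On the way, in this order (a step that is already met when the one before it is completed fails the run):
1. The capsule stands upright on the middle of the anvil (within 10 mm), let go of, with the lever home (horizontal distance between capsule_mid and anvil_top below 0.01 m and z of capsule_mid in the frame of anvil_top between 0.009 and 0.019 m and angle between capsule_mid's own z axis and vertical below 0.15 rad and contact force between the fingers and capsule below 0.1 N and value of joint press_arm below 0.1 rad), for 0.2 s.
2. The lever is fully down (within 0.045 rad of its stop) with the plunger pressing on the capsule on the anvil (over 2 N), for half a second (value of joint press_arm above 1.7 rad and contact force between press_arm and capsule above 2 N and horizontal distance between capsule_mid and anvil_top below 0.01 m and z of capsule_mid in the frame of anvil_top between 0.009 and 0.019 m and angle between capsule_mid's own z axis and vertical below 0.15 rad), for 0.5 s.
3. The lever is home again (within 0.1 rad) with the capsule still upright on the anvil (value of joint press_arm below 0.1 rad and horizontal distance between capsule_mid and anvil_top below 0.01 m and z of capsule_mid in the frame of anvil_top between 0.009 and 0.019 m and angle between capsule_mid's own z axis and vertical below 0.15 rad), for 0.2 s.
At the end, for the whole second after the job is handed in: The capsule stands upright (within 0.15 rad), at rest and released, rim down on the tray's floor, its centre within the tray's inside; the lever is home (within 0.1 rad) (x of capsule_mid in the frame of tray_floor between -0.05 and 0.05 m and y of capsule_mid in the frame of tray_floor between -0.09 and 0.09 m and z of capsule_mid in the frame of tray_floor between 0.009 and 0.019 m and angle between capsule_mid's own z axis and vertical below 0.15 rad and contact force between the fingers and capsule below 0.1 N and linear speed of capsule below 0.01 m/s and value of joint press_arm below 0.1 rad); the robot touches nothing.
It fails at once if The lever springs back: returns faster than 1.5 rad/s (0.3 m/s at the grip) anywhere but in the last 0.2 rad before home (value of joint press_arm above 0.2 rad and velocity of joint press_arm below -1.5 rad/s).
It fails at once if A bystander is pushed over 30 mm or tipped over 0.4 rad (distance of any of tin, egg_timer, oil_bottle, pepper_mill, espresso_cup from where it was at the start of the episode above 0.03 m or angle between any of tin, egg_timer, oil_bottle, pepper_mill, espresso_cup's own z axis and vertical above 0.4 rad).
It fails at once if A capsule on the tray is pushed over 20 mm or tipped over 0.4 rad (distance of any of tray_capsule_a, tray_capsule_b from where it was at the start of the episode above 0.02 m or angle between any of tray_capsule_a, tray_capsule_b's own z axis and vertical above 0.4 rad).
It also fails if it takes over 72 s, if anything falls off the work surface, if the arm or the gripper's body presses on something with over 40 N, if the wrist force passes 120 N, or if a joint passes its speed limit or range.

## Working session

There is one attempt and no reset: what is moved stays moved. The work goes in short steps, Python scripts to look and compute and a shell command to move; the robot and the scene stay as the last step left them, time stands still between calls to the robot, and variables do not carry over. Pictures are saved under pics/ and viewed, at most 14 in all, crops included, and the job is handed in when it is done.

```bash
mkdir -p pics; ls; cat > h.py <<'E'
from plant import *
import numpy as np, cv2
def ray(s,u,v):
    K=np.array([[s['fx'],0,s['cx']],[0,s['fy'],s['cy']],[0,0,1.]])
    p=cv2.undistortPoints(np.array([[[u,v]]],float),K,np.array([s['k1'],0,0,0.]))[0,0]
    R=np.array(s['R']);t=np.array(s['t']); return -R.T@t, R.T@np.array([p[0],p[1],1.])
def at(s,u,v,z):
    c,d=ray(s,u,v); return c+d*(z-c[2])/d[2]
def proj(s,X):
    K=np.array([[s['fx'],0,s['cx']],[0,s['fy'],s['cy']],[0,0,1.]])
    return cv2.projectPoints(np.array(X,float).reshape(-1,1,3),cv2.Rodrigues(np.array(s['R']))[0],np.array(s['t'],float),K,np.array([s['k1'],0,0,0.]))[0][:,0]
def save(s,n,f=1.5):
    cv2.imwrite('pics/'+n+'.png',cv2.resize(s['color'][:,:,::-1],None,fx=f,fy=f,interpolation=cv2.INTER_CUBIC))
E
python3 - <<'E'
from h import *
import pickle
for n in('scene','top'):
    s=snapshot(n);save(s,n);pickle.dump(s,open(n+'.pkl','wb'))
    print(n,s['fx'],s['k1'],-np.array(s['R']).T@s['t'])
print(get_obs())
E
```

```text
pics
scene 468.8456956404934 0.06634413644936613 [-1.19780829  0.51212975  0.97818264]
top 384.1146995084939 0.029145513215015864 [0.13870721 0.12240804 1.4938105 ]
{'clock': 0.1, 'joint_pos': array([-5.05282779e+01,  2.05884760e+01,  6.39884514e-01, -1.76254892e-02,
       -7.01365002e+01, -1.65064486e+01]), 'qvel': array([ 0.00188162, -0.04648252,  0.02339596,  0.16997278, -0.0093838 ,
        0.01058423]), 'tau': array([-2.66869734e-03, -5.84161627e+01,  2.93753636e+01,  7.01552063e+00,
        1.02051330e-02, -6.10139523e-05]), 'tool_pos': array([ 0.26329651, -0.62135048,  0.40381015]), 'orientation': array([ 1.79913707e+02, -8.29164260e-03, -1.57040721e+02]), 'force': array([1.18065308, 0.38475471, 0.50810783]), 'moment': array([-0.03695409,  0.0507256 ,  0.00136378]), 'gripper_force': 0.0, 'opening': 0.08772275812433232}
```

View pics/scene.png

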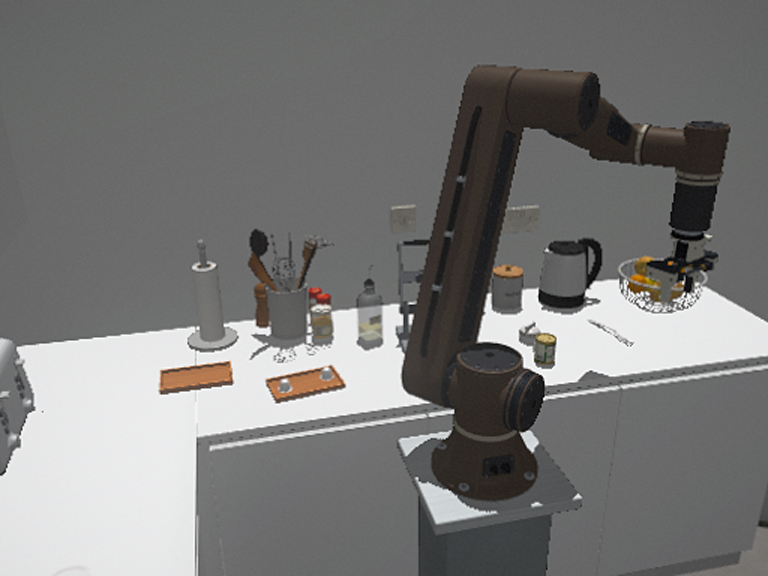

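View pics/top.png

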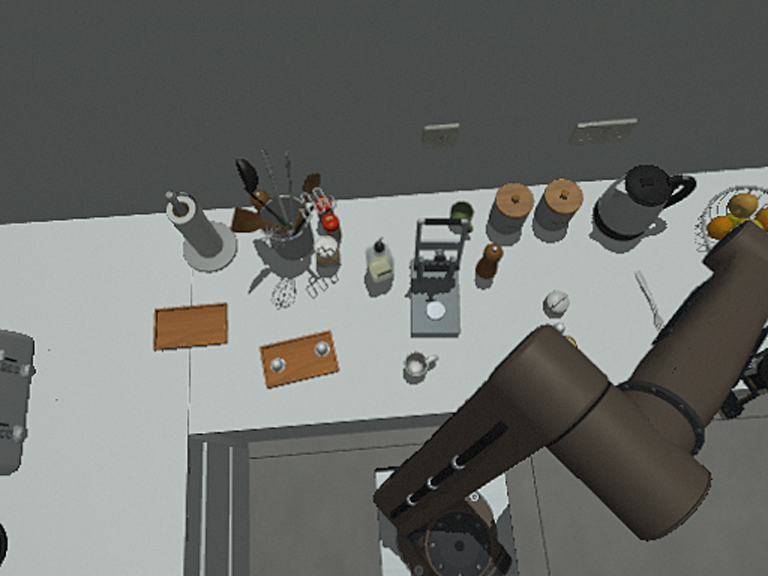

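The top view shows the press (anvil near 435,311), the tray with two capsules (278,365 / 322,349), and the timer (556,302). The arm hides most of the capsule (about 559,327) and the tin. I'll make a composite of close crops.

```bash
python3 - <<'E'
from h import *
import pickle
S=pickle.load(open('scene.pkl','rb'));T=pickle.load(open('top.pkl','rb'))
def crop(s,u0,v0,w,h,f): return cv2.resize(s['color'][v0:v0+h,u0:u0+w,::-1],None,fx=f,fy=f,interpolation=cv2.INTER_CUBIC)
a=crop(T,265,138,50,75,8)[:,:400]; b=crop(T,345,180,50,37,8); c=crop(S,335,205,50,38,8)
cv2.imwrite('pics/c1.png',np.hstack([a,np.vstack([b,c])]))
for n,u,v,z in [('anvil',435,311,.03),('capA',278,365,.03),('capB',322,349,.03),('timer',556,302,.045),('cap',559,327,.025)]:
    print(n,at(T,u/1.5,v/1.5,z).round(3))
for u,v in[(260,347),(331,331),(340,371),(269,389)]: print(at(T,u/1.5,v/1.5,.013).round(3))
for u,v in[(411,336),(459,336)]: print('base',at(T,u/1.5,v/1.5,.022).round(3))
E
```

```text
anvil [ 0.54  -0.028  0.03 ]
capA [0.431 0.388 0.03 ]
capB [0.463 0.274 0.03 ]
timer [ 0.534 -0.344  0.045]
cap [ 0.472 -0.347  0.025]
[0.485 0.436 0.013]
[0.513 0.249 0.013]
[0.405 0.232 0.013]
[0.374 0.415 0.013]
base [0.48  0.041 0.022]
base [ 0.47  -0.084  0.022]
```

View pics/c1.png

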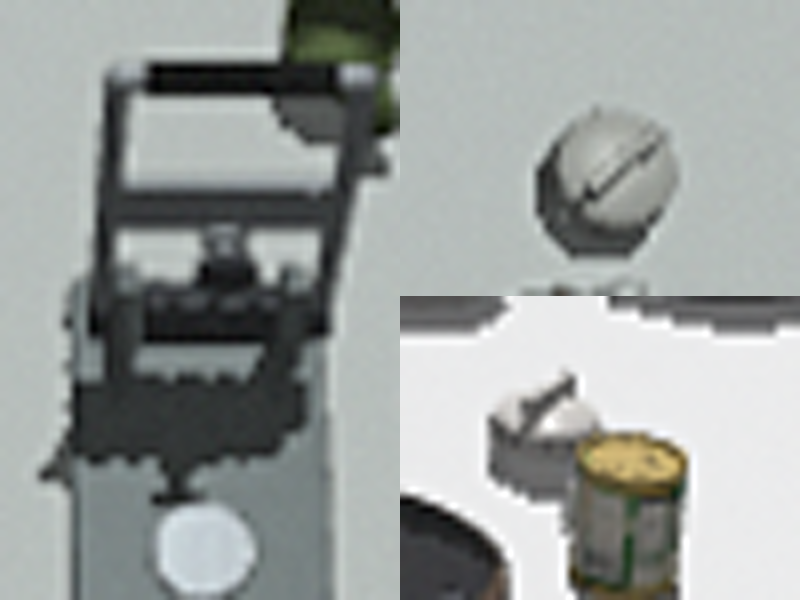

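```bash
python3 - <<'E'
from h import *
import pickle
S=pickle.load(open('scene.pkl','rb'));T=pickle.load(open('top.pkl','rb'))
print('anvil',at(T,290.6,206.4,.03))
print('timer top',at(T,370.8,201,.045),' scene',at(S,335+143/8,205+117/8,.045))
tin=at(S,335+232/8,205+166/8,.072);print('tin scene',tin)
print('tin proj in top*1.5',proj(T,[tin])*1.5)
print('base L',at(T,265+75/8,138+340/8,.022),at(T,265+75/8,138+590/8,.022),'R',at(T,265+330/8,138+350/8,.022),at(T,265+330/8,138+590/8,.022))
print('handle',at(T,265+147/8,138+78/8,.292),at(T,265+338/8,138+77/8,.292))
print('cup',at(T,415/1.5,366/1.5,.05))
E
python3 -m handwheel '[[1,-1,0,0,0,0,0],[1,-1,0,0,0,0,0],[1,-1,0,0,0,0,0],[1,-1,0,0,0,0,0],[1,0,0,0,0,0,0]]'
```

```text
anvil [ 0.54363929 -0.03080459  0.03      ]
timer top [ 0.53557841 -0.34479207  0.045     ]  scene [ 0.51265125 -0.34050815  0.045     ]
tin scene [ 0.3983244  -0.33615149  0.072     ]
tin proj in top*1.5 [[565.18574995 351.17658267]]
base L [0.66015678 0.02242683 0.022     ] [0.52923967 0.03474809 0.022     ] R [ 0.64406436 -0.10601627  0.022     ] [ 0.5188668  -0.09100717  0.022     ]
handle [ 0.68016528 -0.00095393  0.292     ] [ 0.67380733 -0.08215303  0.292     ]
cup [0.39542932 0.03962484 0.05      ]
clock: 0.72
tool_pos: [0.358, -0.5813, 0.4045]
orientation: [180.0, 0.0, -156.9]
force: [1.0, 0.1, 0.6]
opening: 0.0875
gripper_force: 0.0
```

```bash
for i in 1 2 3; do python3 -m handwheel '[[1,-0.6,0.86,0,0,0,0],[1,-0.6,0.86,0,0,0,0],[1,-0.6,0.86,0,0,0,0],[1,-0.6,0.86,0,0,0,0],[1,-0.6,0.86,0,0,0,0]]' | sed -n 1,3p; done
python3 - <<'E'
from h import *
import pickle
T=snapshot('top');pickle.dump(T,open('top2.pkl','wb'));S=snapshot('scene')
f=cv2.resize(T['color'][185:245,345:405,::-1],None,fx=8,fy=8,interpolation=cv2.INTER_CUBIC)
g=cv2.resize(T['color'][:,:,::-1],(320,240)); h=cv2.resize(S['color'][:,:,::-1],(320,240))
cv2.imwrite('pics/c2.png',np.hstack([f,np.vstack([g,h])]))
E
```

```text
clock: 1.35
tool_pos: [0.3827, -0.4533, 0.4048]
orientation: [-180.0, 0.0, -157.0]
clock: 1.98
tool_pos: [0.4098, -0.3251, 0.4049]
orientation: [-180.0, 0.0, -157.0]
clock: 2.6
tool_pos: [0.4368, -0.1968, 0.4049]
orientation: [-180.0, 0.0, -157.0]
```

View pics/c2.png

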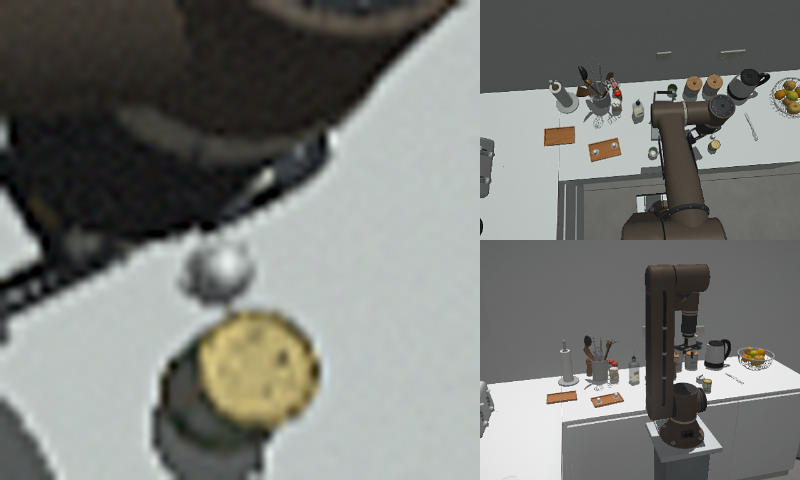

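The capsule is visible at crop (220,267), the tin's top at (259,368), and the timer comes from the first picture.

```bash
python3 - <<'E'
from h import *
import pickle
T=pickle.load(open('top.pkl','rb'));T2=pickle.load(open('top2.pkl','rb'))
f=lambda s,u0,v0,x,y,z:at(s,u0+(x+.5)/8-.5,v0+(y+.5)/8-.5,z).round(4)
tin=f(T2,345,185,259,368,.072);print('tin',tin)
tim=f(T,345,180,617-400,168,.043);print('timer',tim)
print('cap rim c',f(T2,345,185,218,268,.0),f(T2,345,185,224,264,.02))
for a,b in[(0,.028)]:
  for X in [(.474,-.348,0),(.474,-.348,.028)]: print((proj(T2,[X])[0]-[345,185]+.5)*8-.5)
d=tim-tin;print(d,np.hypot(*d[:2]),np.degrees(np.arctan2(d[1],d[0])))
print('anvil',f(T,265,138,206,548,.03))
E
```

```text
tin [ 0.4117 -0.3391  0.072 ]
timer [ 0.5376 -0.3492  0.043 ]
cap rim c [ 0.4773 -0.3512  0.    ] [ 0.4746 -0.3481  0.02  ]
[212.82318116 274.97512879]
[228.53471662 261.10213483]
[ 0.1259 -0.0101 -0.029 ] 0.1263044733966299 -4.586582510968298
anvil [ 0.5451 -0.0298  0.03  ]
```

```bash
python3 -m handwheel '[[1,0,0,0,0,0,0.92],[1,0,0,0,0,0,0.92],[1,0,0,0,0,0,0.92],[1,0,0,0,0,0,0.92],[1,0,0,0,0,0,0.92]]'; python3 -m handwheel '[[1,-0.35,-0.98,0.5,0,0,0],[1,-0.35,-0.98,0.5,0,0,0],[1,-0.35,-0.98,0.5,0,0,0],[1,-0.35,-0.98,0.5,0,0,0],[1,-0.35,-0.98,0.5,0,0,0]]';python3 -m handwheel '[[1,-0.35,-0.98,0.5,0,0,0],[1,0,0,0,0,0,0]]'
```

```text
clock: 3.32
tool_pos: [0.4367, -0.1981, 0.4048]
orientation: [-180.0, 0.0, 175.2]
force: [-0.1, -0.5, 0.1]
opening: 0.0879
gripper_force: 0.0
clock: 3.95
tool_pos: [0.4705, -0.3247, 0.3418]
orientation: [-180.0, -0.0, 175.4]
force: [-0.0, -0.1, 0.8]
opening: 0.0876
gripper_force: 0.0
clock: 4.2
tool_pos: [0.477, -0.35, 0.3281]
orientation: [180.0, -0.1, 175.2]
force: [-0.4, -0.3, -1.1]
opening: 0.0875
gripper_force: 0.0
```

```bash
python3 -m handwheel '[[1,-0.1,0.1,1,0,0,0],[1,0,0,1,0,0,0],[1,0,0,1,0,0,0],[1,0,0,1,0,0,0],[1,0,0,0.8,0,0,0]]'; python3 -m handwheel '[[1,0,0,0.4,0,0,0],[1,0,0,0.4,0,0,0],[1,0,0,0.1,0,0,0],[1,0,0,0,0,0,0]]'; python3 - <<'E'
from h import *
import pickle
T=snapshot('top');S=snapshot('scene')
f=cv2.resize(T['color'][190:240,345:395,::-1],None,fx=8,fy=8,interpolation=cv2.INTER_CUBIC)
h=cv2.resize(S['color'][195:245,335:385,::-1],None,fx=8,fy=8,interpolation=cv2.INTER_CUBIC)
cv2.imwrite('pics/c3.png',np.hstack([f,h]))
E
```

```text
clock: 4.82
tool_pos: [0.4797, -0.3459, 0.2093]
orientation: [-180.0, 0.0, 175.4]
force: [-0.3, 0.1, 0.5]
opening: 0.0876
gripper_force: 0.0
clock: 5.32
tool_pos: [0.4801, -0.3463, 0.1875]
orientation: [-180.0, 0.0, 175.4]
force: [-0.1, -0.3, -0.7]
opening: 0.0876
gripper_force: 0.0
```

View pics/c3.png

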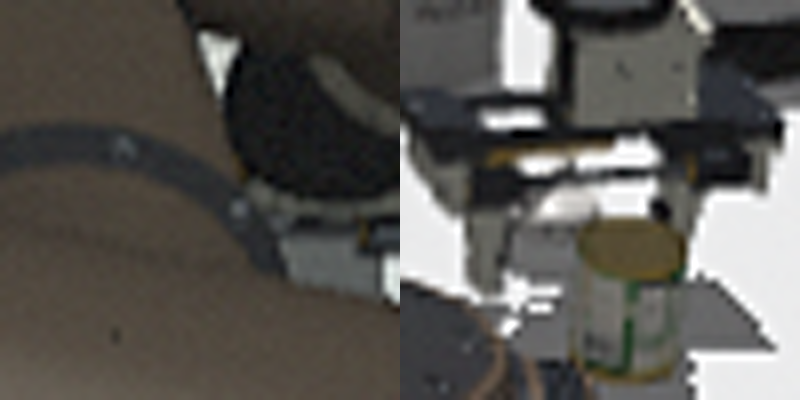

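The fingers straddle the capsule behind the tin (finger at 485,270), and the tin is untouched. I'll go 2.5 mm lower and close.

```bash
python3 -m handwheel '[[1,0,0,0.1,0,0,0],[-1,0,0,0,0,0,0],[-1,0,0,0,0,0,0],[-1,0,0,0,0,0,0],[-1,0,0,0,0,0,0]]';  python3 -m handwheel '[[-1,0,0,0,0,0,0],[-1,0,0,0,0,0,0],[-1,0,0,0,0,0,0]]'
```

```text
clock: 6.05
tool_pos: [0.4799, -0.3462, 0.1847]
orientation: [-180.0, 0.0, 175.4]
force: [0.0, 0.6, 0.1]
opening: 0.0531
gripper_force: 0.0
clock: 6.42
tool_pos: [0.4799, -0.3462, 0.1846]
orientation: [180.0, -0.0, 175.4]
force: [-0.0, 1.6, -0.2]
opening: 0.0297
gripper_force: 28.2
```

```bash
python3 -m handwheel '[[-1,0,0,-0.3,0,0,0],[-1,0,0,-0.9,0,0,0],[-1,0,0,-1,0,0,0],[-1,0,0,-1,0,0,0],[-1,0,0,-1,0,0,0]]'|head -3;  python3 -m handwheel '[[-1,0,0,-1,0,0,0],[-1,0,0,-0.8,0,0,0],[-1,0,0,0,0,0,0]]'; python3 - <<'E'
from h import *
import pickle
T=pickle.load(open('top.pkl','rb'))
print('mill base',at(T,483/1.5-.17,274/1.5-.17,.0),'mill top',at(T,495/1.5-.17,248/1.5-.17,.14),'bottle',at(T,380/1.5,285/1.5,0),at(T,378/1.5,242/1.5,.24))
S=snapshot('scene');T=snapshot('top');pickle.dump((S,T),open('lift.pkl','wb'))
p=get_obs()['tool_pos'];print(p)
a=proj(S,[p-[.005,0,.17]])[0].astype(int);b=proj(T,[p-[.005,0,.17]])[0].astype(int);print(a,b)
c=lambda s,q:cv2.resize(s['color'][q[1]-25:q[1]+25,q[0]-25:q[0]+25,::-1],None,fx=8,fy=8,interpolation=cv2.INTER_CUBIC)
cv2.imwrite('pics/c4.png',np.hstack([c(S,a),c(T,b)]))
E
```

```text
clock: 7.05
tool_pos: [0.4798, -0.3462, 0.2911]
orientation: [-180.0, 0.0, 175.4]
clock: 7.42
tool_pos: [0.4802, -0.3464, 0.3369]
orientation: [-179.9, 0.2, 175.4]
force: [-0.1, 0.8, -0.7]
opening: 0.0297
gripper_force: 28.2
mill base [ 0.64306422 -0.17286951  0.        ] mill top [ 0.66230904 -0.18441177  0.14      ] bottle [6.33940630e-01 1.10691862e-01 2.22044605e-16] [0.66082  0.109068 0.24    ]
[ 0.4796092  -0.34609125  0.33465491]
[359 198] [383 207]
```

View pics/c4.png

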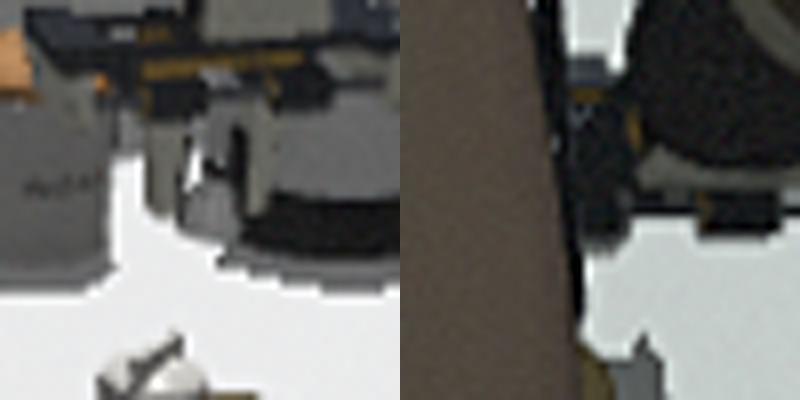

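```bash
for i in 1 2; do python3 -m handwheel '[[-1,-0.135,0.986,0,0,0,0],[-1,-0.135,0.986,0,0,0,0],[-1,-0.135,0.986,0,0,0,0],[-1,-0.135,0.986,0,0,0,0],[-1,-0.135,0.986,0,0,0,0]]'|head -3; done;  python3 -m handwheel '[[-1,-0.135,0.986,0,0,0,0],[-1,-0.135,0.986,0,0,0,0],[-1,-0.135,0.986,0,0,0,0],[-1,0,0,0,0,0,0],[-1,0,0,0,0,0,0]]'
```

```text
clock: 8.15
tool_pos: [0.5064, -0.2239, 0.3336]
orientation: [180.0, -0.1, 175.4]
clock: 8.78
tool_pos: [0.5332, -0.1025, 0.3336]
orientation: [-180.0, -0.1, 175.4]
clock: 9.4
tool_pos: [0.5492, -0.0306, 0.3339]
orientation: [-180.0, -0.1, 175.4]
force: [0.6, -0.6, -0.8]
opening: 0.0295
gripper_force: 28.2
```

```bash
python3 -m handwheel '[[-1,0,0,1,0,0,0],[-1,0,0,1,0,0,0],[-1,0,0,1,0,0,0],[-1,0,0,0.8,0,0,0],[-1,0,0,0.4,0,0,0]]'|head -3;  python3 -m handwheel '[[-1,0,0,0.3,0,0,0],[-1,0,0,0.14,0,0,0],[-1,0,0,0,0,0,0],[-1,0,0,0,0,0,0]]'
```

```text
clock: 10.02
tool_pos: [0.5489, -0.0312, 0.2284]
orientation: [-180.0, -0.1, 175.3]
clock: 10.52
tool_pos: [0.5497, -0.0303, 0.2192]
orientation: [180.0, 0.0, 175.4]
force: [0.6, 0.8, 0.2]
opening: 0.0294
gripper_force: 28.2
```

```bash
python3 -m handwheel '[[-1,0,0,0.1,0,0,0],[-1,0,0,0.04,0,0,0],[-1,0,0,0,0,0,0]]'; python3 -m handwheel '[[-1,0,0,0.04,0,0,0],[-1,0,0,0,0,0,0]]'
```

```text
clock: 10.9
tool_pos: [0.5495, -0.0304, 0.2151]
orientation: [-180.0, -0.0, 175.4]
force: [0.6, 0.2, 0.3]
opening: 0.0298
gripper_force: 28.2
clock: 11.15
tool_pos: [0.5496, -0.0303, 0.2144]
orientation: [180.0, 0.0, 175.4]
force: [-0.3, -0.4, 2.6]
opening: 0.0295
gripper_force: 28.7
```

```bash
python3 -m handwheel '[[1,0,0,0,0,0,0],[1,0,0,0,0,0,0],[1,0,0,0,0,0,0],[1,0,0,0,0,0,0],[1,0,0,0,0,0,0]]'|tail -3;  python3 -m handwheel '[[1,0,0,-0.4,0,0,0],[1,0,0,-1,0,0,0],[1,0,0,-1,0,0,0],[1,0,0,-1,0,0,0],[1,0,0,-1,0,0,0]]'|head -3;  python3 -m handwheel '[[1,0,-0.8,-1,0,0,0],[1,0,-1,-1,0,0,0],[1,0,-1,-1,0,0,0],[1,0,-1,-1,0,0,0],[1,0,-1,-1,0,0,0]]'|head -3;  python3 -m handwheel '[[1,0,-1,-1,0,0,0],[1,0,-1,0,0,0,0],[1,0,-1,0,0,0,0],[1,0,-1,0,0,0,0],[1,0,0,0,0,0,0]]'|head -3
python3 - <<'E'
from h import *
import pickle
T=snapshot('top');pickle.dump(T,open('top3.pkl','wb'))
f=cv2.resize(T['color'][140:240,265:325,::-1],None,fx=6,fy=6,interpolation=cv2.INTER_CUBIC)
g=cv2.resize(T['color'][190:230,275:305,::-1],None,fx=14,fy=14,interpolation=cv2.INTER_CUBIC)
f=cv2.copyMakeBorder(f,0,0,0,0,0);H=560;g=g[:H]
cv2.imwrite('pics/c5.png',np.hstack([f[:H],g]))
o=get_obs();print(o['joint_pos'],o['tool_pos'])
E
```

```text
force: [-0.4, -0.5, 0.5]
opening: 0.0741
gripper_force: 0.0
clock: 12.4
tool_pos: [0.5494, -0.0304, 0.3258]
orientation: [180.0, 0.0, 175.4]
clock: 13.02
tool_pos: [0.5393, -0.1508, 0.4509]
orientation: [180.0, 0.1, 175.4]
clock: 13.65
tool_pos: [0.5312, -0.2508, 0.4746]
orientation: [-180.0, 0.0, 175.3]
[-6.14689421e+00  1.01760022e+01 -4.36526908e+00 -3.08484187e-03
 -7.54464002e+01 -8.85700213e+01] [ 0.53134837 -0.25012328  0.47458621]
```

View pics/c5.png

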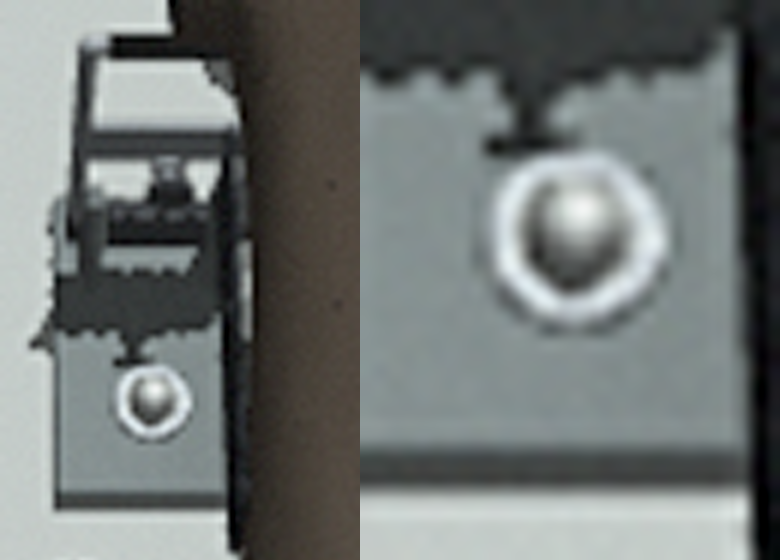

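The capsule stands upright on the anvil (crop centre about 580,234; anvil ring centre about 579,237). I'll check this numerically with parallax.

```bash
python3 - <<'E'
from h import *
import pickle
T=pickle.load(open('top3.pkl','rb'))
A=at(T,275+(579.5-360)/14-.5,190+237.5/14-.5,.03);print(A)
for z in(.03,.044,.058):
    q=proj(T,[[A[0],A[1],z]])[0]; print(z,(q-[275,190]+.5)*14+[360,0])
th=np.linspace(0,6.28,60)
for r,z in((.0145,.032),(.0145,.05)):
    q=(proj(T,np.c_[A[0]+r*np.cos(th),A[1]+r*np.sin(th),0*th+z])-[275,190]+.5)*14+[360,0];print(z,q.min(0),q.max(0))
for y in(-.065,.065):
  for yaw in(-4.6,-5.5):
    c,s=np.cos(np.radians(yaw)),np.sin(np.radians(yaw))
    X=[[A[0]+c*x-s*y,A[1]+s*x+c*y,.022] for x in(-.063,.0)]
    print(y,yaw,(proj(T,X)-[265,140]+.5)*6)
for yaw in(-4.6,-5.5):
    c,s=np.cos(np.radians(yaw)),np.sin(np.radians(yaw))
    print('H',A[0]+c*.135,A[1]+s*.135,(proj(T,[[A[0]+c*.135-s*y,A[1]+s*.135+c*y,.292] for y in(-.042,.042)])-[265,138]+.5)*8)
E
```

```text
[ 0.54351362 -0.0291154   0.03      ]
0.03 [579.5 237.5]
0.044 [583.17621434 223.8343864 ]
0.058 [586.91818037 209.92510103]
0.032 [528.63324149 186.2916655 ] [631.42320783 285.12515592]
0.05 [532.79708248 168.12495462] [636.76163403 267.97999056]
-0.065 -4.6 [[255.15507105 497.64380915]
 [251.34768084 404.89095558]]
-0.065 -5.5 [[253.69009681 499.1576631 ]
 [251.3962764  406.37513149]]
0.065 -4.6 [[ 56.36196473 497.98913663]
 [ 55.10045254 405.29093837]]
0.065 -5.5 [[ 54.84151292 496.45892106]
 [ 55.09243493 403.80823039]]
H 0.6780787664327032 -0.039942257778532546 [[340.94087866  79.1301575 ]
 [143.99101202  79.77395402]]
H 0.677892104620679 -0.04205457958436683 [[345.96682798  80.56505337]
 [148.94154141  78.37904545]]
```

```bash
for i in 1 2 3; do python3 -m handwheel '[[1,0,0,0,0,0,-0.995],[1,0,0,0,0,0,-0.995],[1,0,0,0,0,0,-0.995],[1,0,0,0,0,0,-0.995],[1,0,0,0,0,0,-0.995]]'|sed -n 2,3p; done;  python3 -m handwheel '[[1,-0.88,-0.51,-0.22,0,0,0],[1,-0.88,-0.51,-0.22,0,0,0],[1,-0.88,-0.51,-0.22,0,0,0],[1,-0.88,-0.51,-0.22,0,0,0],[1,-0.88,-0.51,-0.22,0,0,0]]'|head -3;  python3 -m handwheel '[[1,-0.88,-0.51,0,0,0,0],[1,-0.88,-0.51,0,0,0,0],[1,-0.88,-0.51,0,0,0,0],[1,-0.88,-0.51,0,0,0,0],[1,-0.88,-0.51,0,0,0,0]]'|head -3; python3 -m handwheel '[[1,0,0,0,0,0,0]]'
```

```text
tool_pos: [0.5317, -0.2488, 0.4746]
orientation: [-180.0, 0.0, -154.5]
tool_pos: [0.5317, -0.2487, 0.4746]
orientation: [-180.0, 0.0, -124.7]
tool_pos: [0.5317, -0.2488, 0.4746]
orientation: [-180.0, 0.0, -94.8]
clock: 16.2
tool_pos: [0.6058, -0.1442, 0.5021]
orientation: [-180.0, 0.0, -95.1]
clock: 16.82
tool_pos: [0.6792, -0.0404, 0.5015]
orientation: [180.0, -0.0, -95.1]
clock: 16.95
tool_pos: [0.6795, -0.0398, 0.5007]
orientation: [179.9, -0.0, -95.0]
force: [-0.4, -0.5, 0.7]
opening: 0.0878
gripper_force: 0.0
```

```bash
python3 -m handwheel '[[1,0,0,0.8,0,0,0],[1,0,0,0.8,0,0,0],[1,0,0,0.4,0,0,0],[1,0,0,0,0,0,0]]';  python3 -m handwheel '[[-1,0,0,0,0,0,0],[-1,0,0,0,0,0,0],[-1,0,0,0,0,0,0],[-1,0,0,0,0,0,0],[-1,0,0,0,0,0,0]]'; python3 -m handwheel '[[-1,0,0,0,0,0,0],[-1,0,0,0,0,0,0],[-1,0,0,0,0,0,0],[-1,0,0,0,0,0,0],[-1,0,0,0,0,0,0]]'
python3 - <<'E'
from h import *
S=snapshot('scene')
cv2.imwrite('pics/c6.png',cv2.resize(S['color'][130:250,210:330,::-1],None,fx=5,fy=5,interpolation=cv2.INTER_CUBIC))
print(get_obs()['opening'])
E
```

```text
clock: 17.45
tool_pos: [0.6782, -0.042, 0.4513]
orientation: [179.9, -0.0, -95.1]
force: [1.0, 0.5, -0.4]
opening: 0.0875
gripper_force: 0.0
clock: 18.08
tool_pos: [0.6782, -0.0418, 0.4517]
orientation: [-180.0, 0.0, -95.1]
force: [-0.8, 0.3, -0.1]
opening: 0.043
gripper_force: 0.0
clock: 18.7
tool_pos: [0.6773, -0.0417, 0.4515]
orientation: [179.8, -0.0, -95.1]
force: [-5.2, 1.3, 2.1]
opening: 0.015
gripper_force: 30.0
0.014928717931007857
```

View pics/c6.png

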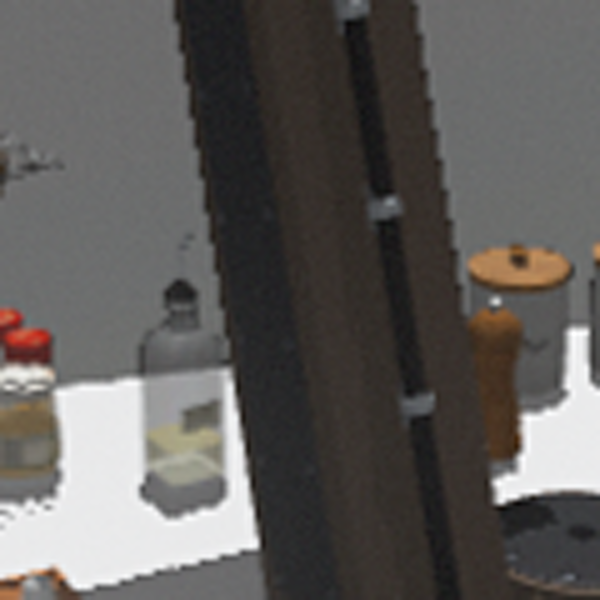

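```bash
python3 - <<'E'
import numpy as np
N=24;q=np.linspace(0,1.745,N+1);f=.2*np.cos(1.745-q)/.025;h=.2*np.sin(1.745-q)/.025
f=f.round(2);h=h.round(2)
print([[round(a,2),round(b,2)] for a,b in zip(np.diff(f),-np.diff(h))]); print(f[[5,10,15,20]]*.025,h[[5,10,15,20]]*.025)
E
```

```text
[[np.float64(0.58), np.float64(-0.08)], [np.float64(0.58), np.float64(-0.04)], [np.float64(0.58), np.float64(0.01)], [np.float64(0.58), np.float64(0.04)], [np.float64(0.58), np.float64(0.09)], [np.float64(0.56), np.float64(0.13)], [np.float64(0.56), np.float64(0.17)], [np.float64(0.54), np.float64(0.21)], [np.float64(0.53), np.float64(0.25)], [np.float64(0.5), np.float64(0.29)], [np.float64(0.48), np.float64(0.33)], [np.float64(0.46), np.float64(0.35)], [np.float64(0.43), np.float64(0.39)], [np.float64(0.41), np.float64(0.42)], [np.float64(0.37), np.float64(0.45)], [np.float64(0.33), np.float64(0.47)], [np.float64(0.31), np.float64(0.5)], [np.float64(0.26), np.float64(0.52)], [np.float64(0.23), np.float64(0.54)], [np.float64(0.18), np.float64(0.55)], [np.float64(0.15), np.float64(0.56)], [np.float64(0.11), np.float64(0.57)], [np.float64(0.06), np.float64(0.58)], [np.float64(0.02), np.float64(0.58)]]
[0.03775 0.105   0.15875 0.1915 ] [0.1965  0.17025 0.12175 0.05725]
```

```bash
python3 -m handwheel '[[-1,0,0.58,-0.08,0,0,0],[-1,0,0.58,-0.04,0,0,0],[-1,0,0.58,0.01,0,0,0],[-1,0,0.58,0.04,0,0,0],[-1,0,0.58,0.09,0,0,0]]'; python3 -m handwheel '[[-1,0,0.56,0.13,0,0,0],[-1,0,0.56,0.17,0,0,0],[-1,0,0.54,0.21,0,0,0],[-1,0,0.53,0.25,0,0,0],[-1,0,0.5,0.29,0,0,0]]'
```

```text
clock: 19.38
tool_pos: [0.605, -0.0354, 0.4517]
orientation: [-179.9, 0.0, -95.1]
force: [4.4, -1.9, 1.3]
opening: 0.015
gripper_force: 30.0
clock: 20.0
tool_pos: [0.5382, -0.0293, 0.4244]
orientation: [180.0, 0.0, -95.1]
force: [4.4, -2.3, 1.5]
opening: 0.0148
gripper_force: 30.0
```

Forces are modest and the arc fits. Continuing down.

```bash
python3 -m handwheel '[[-1,0,0.48,0.33,0,0,0],[-1,0,0.46,0.35,0,0,0],[-1,0,0.43,0.39,0,0,0],[-1,0,0.41,0.42,0,0,0],[-1,0,0.37,0.45,0,0,0]]'; python3 -m handwheel '[[-1,0,0.33,0.47,0,0,0],[-1,0,0.31,0.5,0,0,0],[-1,0,0.26,0.52,0,0,0],[-1,0,0.23,0.54,0,0,0],[-1,0,0.18,0.55,0,0,0]]'
```

```text
clock: 20.62
tool_pos: [0.4849, -0.0245, 0.3757]
orientation: [-180.0, 0.0, -95.1]
force: [3.7, -0.4, 2.5]
opening: 0.0149
gripper_force: 30.0
clock: 21.25
tool_pos: [0.4519, -0.0217, 0.3109]
orientation: [179.9, 0.0, -95.1]
force: [0.1, 3.1, 4.8]
opening: 0.0152
gripper_force: 30.0
```

```bash
python3 -m handwheel '[[-1,0,0.15,0.56,0,0,0],[-1,0,0.11,0.57,0,0,0],[-1,0,0.06,0.58,0,0,0],[-1,0,0.02,0.58,0,0,0],[-1,0,0,0,0,0,0]]'
```

```text
clock: 21.88
tool_pos: [0.4427, -0.0209, 0.2528]
orientation: [179.7, -0.0, -95.1]
force: [-3.4, 7.5, 8.2]
opening: 0.0155
gripper_force: 30.0
```

```bash
python3 -m handwheel '[[-1,0,0,0.12,0,0,0],[-1,0,0,0,0,0,0]]'; python3 -m handwheel '[[-1,0,0,0.12,0,0,0],[-1,0,0,0,0,0,0]]'
```

```text
clock: 22.12
tool_pos: [0.4427, -0.0209, 0.2505]
orientation: [179.8, -0.0, -95.1]
force: [-5.4, 7.4, 7.9]
opening: 0.0152
gripper_force: 30.0
clock: 22.38
tool_pos: [0.4426, -0.0209, 0.2475]
orientation: [179.8, -0.0, -95.1]
force: [-5.2, 7.4, 8.9]
opening: 0.0147
gripper_force: 30.0
```

```bash
python3 -m handwheel '[[-1,0,0,0.12,0,0,0],[-1,0,0,0,0,0,0]]'; python3 -m handwheel '[[-1,0,0,0.12,0,0,0],[-1,0,0,0,0,0,0]]'
python3 - <<'E'
from h import *
S=snapshot('scene');T=snapshot('top')
c=lambda s,u,v,w:cv2.resize(s['color'][v:v+w,u:u+w,::-1],(400,400),interpolation=cv2.INTER_CUBIC)
cv2.imwrite('pics/c7.png',np.hstack([c(S,220,140,100),c(T,250,160,80)]))
E
```

```text
clock: 22.62
tool_pos: [0.4426, -0.0209, 0.2451]
orientation: [179.8, -0.0, -95.1]
force: [-7.9, 8.7, 16.7]
opening: 0.015
gripper_force: 30.0
clock: 22.88
tool_pos: [0.4426, -0.0209, 0.2429]
orientation: [179.8, -0.0, -95.1]
force: [-13.0, 8.9, 29.8]
opening: 0.0149
gripper_force: 30.0
```

View pics/c7.png

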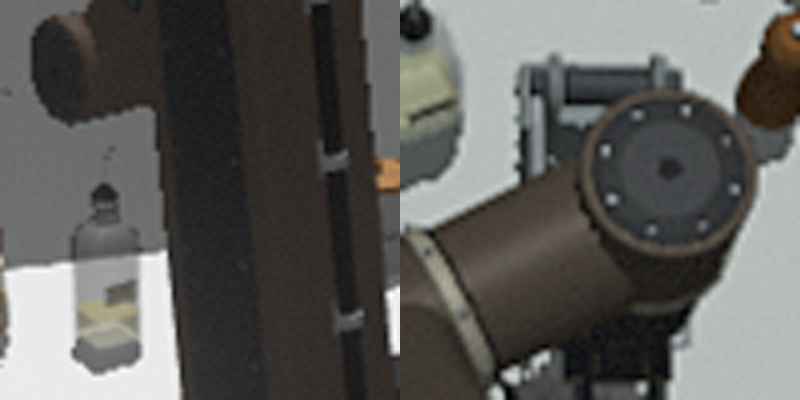

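The arm hides the grip, but the top view shows the lever's left arm lying forward (about 535,130) and the force rising. Pushing a little more.

```bash
python3 -m handwheel '[[-1,0,0,0.12,0,0,0],[-1,0,0,0,0,0,0]]'; python3 -m handwheel '[[-1,0,0,0.1,0,0,0],[-1,0,0,0,0,0,0]]'
```

```text
clock: 23.22
tool_pos: [0.4426, -0.0209, 0.2407]
orientation: [179.8, -0.0, -95.1]
force: [-17.8, 10.4, 42.8]
opening: 0.0151
gripper_force: 30.0
clock: 23.48
tool_pos: [0.4426, -0.0211, 0.2387]
orientation: [179.8, -0.1, -95.1]
force: [-18.9, 9.4, 47.9]
opening: 0.015
gripper_force: 30.0
```

```bash
python3 -m handwheel '[[-1,0,0.04,0.1,0,0,0],[-1,0,0,0,0,0,0]]'; python3 -m handwheel '[[-1,0,0.04,0.1,0,0,0],[-1,0,0,0,0,0,0],[-1,0,0,0,0,0,0],[-1,0,0,0,0,0,0]]'
```

```text
clock: 23.72
tool_pos: [0.4423, -0.0212, 0.2367]
orientation: [179.9, -0.1, -95.0]
force: [-16.4, 4.7, 48.6]
opening: 0.0153
gripper_force: 30.0
clock: 24.22
tool_pos: [0.442, -0.0212, 0.2346]
orientation: [-180.0, -0.1, -95.0]
force: [-13.1, 1.8, 48.7]
opening: 0.0151
gripper_force: 30.0
```

```bash
python3 -m handwheel '[[-1,0,0,0,0,0,0],[-1,0,0,0,0,0,0],[-1,0,0,0,0,0,0],[-1,0,0,0,0,0,0]]'; python3 - <<'E'
import numpy as np
N=40;q=np.linspace(1.745,0,N+1);f=.2*np.cos(1.745-q)/.025;h=.2*np.sin(1.745-q)/.025
f=f.round(2);h=h.round(2)
for i in range(0,N,5): print([[float(round(a,2)),float(round(b,2))] for a,b in zip(np.diff(f)[i:i+5],-np.diff(h)[i:i+5])],(f[i+5]-8)*.025,h[i+5]*.025)
E
```

```text
clock: 24.72
tool_pos: [0.442, -0.0212, 0.2346]
orientation: [-180.0, -0.1, -95.0]
force: [-13.7, 1.2, 48.9]
opening: 0.015
gripper_force: 30.0
[[-0.01, -0.35], [-0.02, -0.35], [-0.04, -0.34], [-0.05, -0.35], [-0.07, -0.34]] -0.00475000000000001 0.043250000000000004
[[-0.08, -0.34], [-0.1, -0.34], [-0.11, -0.33], [-0.13, -0.32], [-0.14, -0.32]] -0.018750000000000003 0.0845
[[-0.15, -0.31], [-0.17, -0.31], [-0.18, -0.3], [-0.2, -0.29], [-0.2, -0.28]] -0.04125000000000001 0.12175000000000001
[[-0.22, -0.27], [-0.23, -0.26], [-0.24, -0.26], [-0.25, -0.24], [-0.27, -0.23]] -0.07150000000000001 0.15325
[[-0.27, -0.22], [-0.28, -0.2], [-0.29, -0.2], [-0.3, -0.18], [-0.3, -0.17]] -0.1075 0.1775
[[-0.32, -0.15], [-0.32, -0.14], [-0.32, -0.13], [-0.33, -0.11], [-0.34, -0.1]] -0.14825 0.19325000000000003
[[-0.34, -0.08], [-0.34, -0.07], [-0.34, -0.05], [-0.35, -0.04], [-0.35, -0.02]] -0.19125000000000003 0.19975
[[-0.35, -0.01], [-0.35, 0.01], [-0.34, 0.02], [-0.35, 0.04], [-0.35, 0.05]] -0.23475000000000001 0.197
```

```bash
python3 -m handwheel '[[-1,0,-0.01,-0.35,0,0,0],[-1,0,-0.02,-0.35,0,0,0],[-1,0,-0.04,-0.34,0,0,0],[-1,0,-0.05,-0.35,0,0,0],[-1,0,-0.07,-0.34,0,0,0]]';python3 -m handwheel '[[-1,0,-0.08,-0.34,0,0,0],[-1,0,-0.1,-0.34,0,0,0],[-1,0,-0.11,-0.33,0,0,0],[-1,0,-0.13,-0.32,0,0,0],[-1,0,-0.14,-0.32,0,0,0]]'
```

```text
clock: 25.35
tool_pos: [0.4457, -0.0216, 0.2749]
orientation: [179.7, -0.1, -95.1]
force: [-6.1, 1.3, 3.4]
opening: 0.0151
gripper_force: 30.0
clock: 25.98
tool_pos: [0.4576, -0.0227, 0.3152]
orientation: [179.4, -0.1, -95.2]
force: [-18.6, 8.8, 9.8]
opening: 0.0154
gripper_force: 30.0
```

```bash
python3 -m handwheel '[[-1,0,-0.15,-0.31,0,0,0],[-1,0,-0.17,-0.31,0,0,0],[-1,0,-0.18,-0.3,0,0,0],[-1,0,-0.2,-0.29,0,0,0],[-1,0,-0.2,-0.28,0,0,0]]';python3 -m handwheel '[[-1,0,-0.22,-0.27,0,0,0],[-1,0,-0.23,-0.26,0,0,0],[-1,0,-0.24,-0.26,0,0,0],[-1,0,-0.25,-0.24,0,0,0],[-1,0,-0.27,-0.23,0,0,0]]'
```

```text
clock: 26.6
tool_pos: [0.4772, -0.0246, 0.3521]
orientation: [179.0, -0.1, -95.2]
force: [-37.8, 15.9, 26.9]
opening: 0.0149
gripper_force: 30.0
clock: 27.22
tool_pos: [0.5071, -0.0279, 0.3873]
orientation: [179.1, -0.2, -95.1]
force: [-47.1, 9.4, 48.4]
opening: 0.0155
gripper_force: 30.1
```

```bash
python3 -m handwheel '[[-1,0,-0.27,-0.22,0,0,0],[-1,0,-0.28,-0.2,0,0,0],[-1,0,-0.29,-0.2,0,0,0],[-1,0,-0.3,-0.18,0,0,0],[-1,0,-0.3,-0.17,0,0,0]]';python3 -m handwheel '[[-1,0,-0.32,-0.15,0,0,0],[-1,0,-0.32,-0.14,0,0,0],[-1,0,-0.32,-0.13,0,0,0],[-1,0,-0.33,-0.11,0,0,0],[-1,0,-0.34,-0.1,0,0,0]]'
```

```text
clock: 27.85
tool_pos: [0.5483, -0.0318, 0.4158]
orientation: [-179.9, -0.2, -95.0]
force: [-16.0, -2.0, 35.2]
opening: 0.0152
gripper_force: 30.0
clock: 28.48
tool_pos: [0.5906, -0.0354, 0.4308]
orientation: [-179.6, -0.1, -95.1]
force: [-5.6, -3.8, 25.3]
opening: 0.0149
gripper_force: 30.0
```

```bash
python3 -m handwheel '[[-1,0,-0.34,-0.1,0,0,0],[-1,0,-0.34,-0.09,0,0,0],[-1,0,-0.34,-0.07,0,0,0],[-1,0,-0.35,-0.06,0,0,0],[-1,0,-0.35,-0.04,0,0,0]]';python3 -m handwheel '[[-1,0,-0.35,-0.02,0,0,0],[-1,0,-0.35,0.0,0,0,0],[-1,0,-0.34,0.02,0,0,0],[-1,0,-0.35,0.03,0,0,0],[-1,0,-0.35,0.04,0,0,0]]'
```

```text
clock: 29.1
tool_pos: [0.6331, -0.0391, 0.4356]
orientation: [-180.0, -0.1, -95.1]
force: [-0.7, -4.8, 5.4]
opening: 0.0147
gripper_force: 30.0
clock: 29.72
tool_pos: [0.6762, -0.0428, 0.4321]
orientation: [179.9, -0.1, -95.1]
force: [-1.8, -4.8, 2.8]
opening: 0.0153
gripper_force: 30.0
```

```bash
python3 -m handwheel '[[-1,0,0,0,0,0,0],[1,0,0,0,0,0,0],[1,0,0,0,0,0,0],[1,0,0,0,0,0,0],[1,0,0,0,0,0,0]]'|tail -3; python3 -m handwheel '[[1,0,0,-0.3,0,0,0],[1,0,0,-0.7,0,0,0],[1,0,0,-1,0,0,0],[1,0,0,-0.9,0,0,0],[1,0,0,0,0,0,0]]'; for i in 1 2; do python3 -m handwheel '[[1,0.88,0.51,0,0,0,0],[1,0.88,0.51,0,0,0,0],[1,0.88,0.51,0,0,0,0],[1,0.88,0.51,0,0,0,0],[1,0.88,0.51,0,0,0,0]]'|sed -n 2,4p; done; for i in 1 2 3; do python3 -m handwheel '[[1,0,0,0,0,0,0.995],[1,0,0,0,0,0,0.995],[1,0,0,0,0,0,0.995],[1,0,0,0,0,0,0.995],[1,0,0,0,0,0,0.995]]'|sed -n 1,3p; done
python3 - <<'E'
from h import *
import pickle
T=snapshot('top');pickle.dump(T,open('top4.pkl','wb'))
f=cv2.resize(T['color'][140:240,265:325,::-1],None,fx=6,fy=6,interpolation=cv2.INTER_CUBIC)
g=cv2.resize(T['color'][190:230,275:305,::-1],None,fx=14,fy=14,interpolation=cv2.INTER_CUBIC)
cv2.imwrite('pics/c8.png',np.hstack([f[:560],g]))
print(get_obs()['tool_pos'])
E
```

```text
force: [-0.8, -1.2, -0.2]
opening: 0.0499
gripper_force: 0.0
clock: 30.98
tool_pos: [0.6764, -0.0418, 0.509]
orientation: [-179.7, 0.0, -95.1]
force: [0.1, -0.0, -0.8]
opening: 0.0871
gripper_force: 0.0
tool_pos: [0.6017, -0.1472, 0.5053]
orientation: [-180.0, 0.0, -95.1]
force: [0.6, -0.2, 0.2]
tool_pos: [0.5287, -0.2508, 0.5052]
orientation: [-180.0, -0.0, -95.1]
force: [0.2, 0.5, 0.6]
clock: 32.85
tool_pos: [0.5293, -0.2502, 0.5051]
orientation: [180.0, -0.0, -125.1]
clock: 33.48
tool_pos: [0.5293, -0.2501, 0.5051]
orientation: [180.0, -0.0, -155.0]
clock: 34.1
tool_pos: [0.5293, -0.2502, 0.5051]
orientation: [-180.0, -0.0, 175.2]
[ 0.52929129 -0.25012673  0.50510092]
```

View pics/c8.png

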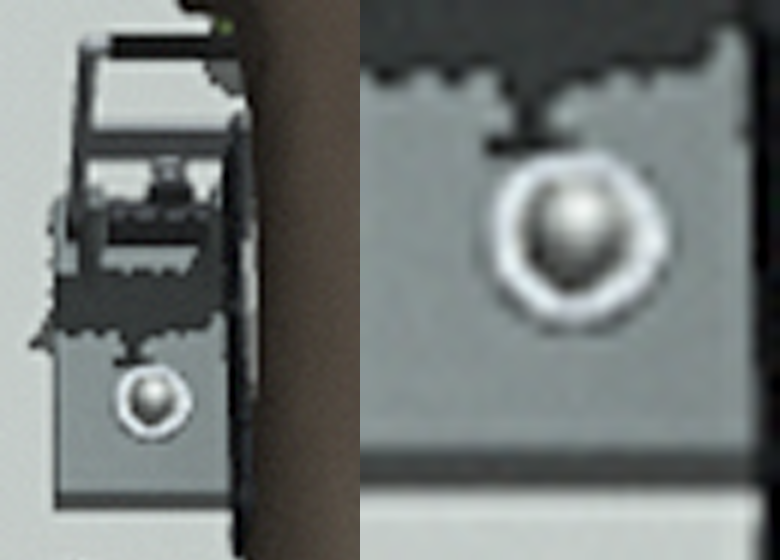

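The lever is back home and the capsule is unmoved on the anvil (580,235). Picking it up.

```bash
for i in 1 2; do python3 -m handwheel '[[1,-0.01,0.883,0.6,0,0,0],[1,-0.01,0.883,0.6,0,0,0],[1,-0.01,0.883,0.6,0,0,0],[1,-0.01,0.883,0.6,0,0,0],[1,-0.01,0.883,0.6,0,0,0]]'|sed -n 2,4p; done; python3 -m handwheel '[[1,0,0,0,0,0,0],[1,0,0,1,0,0,0],[1,0,0,1,0,0,0],[1,0,0,1,0,0,0],[1,0,0,0,0,0,0]]'
```

```text
tool_pos: [0.5396, -0.1394, 0.4297]
orientation: [180.0, 0.0, 175.5]
force: [-0.0, -0.7, 0.6]
tool_pos: [0.55, -0.0295, 0.3548]
orientation: [180.0, 0.0, 175.5]
force: [-0.3, -0.3, -0.5]
clock: 36.02
tool_pos: [0.5495, -0.0306, 0.2791]
orientation: [-179.9, -0.2, 175.4]
force: [-0.9, -0.4, -0.2]
opening: 0.0877
gripper_force: 0.0
```

```bash
python3 -m handwheel '[[1,0,0,1,0,0,0],[1,0,0,1,0,0,0],[1,0,0,0.4,0,0,0],[1,0,0,0.16,0,0,0],[1,0,0,0,0,0,0]]'; for i in 1 2; do python3 -m handwheel '[[-1,0,0,0,0,0,0],[-1,0,0,0,0,0,0],[-1,0,0,0,0,0,0],[-1,0,0,0,0,0,0]]'; done; python3 - <<'E'
from h import *
import pickle
T=pickle.load(open('top.pkl','rb'))
# tray capsules: match tops; tray centre from rim corners
c=[at(T,u/1.5-.17,v/1.5-.17,.013) for u,v in[(260,347),(331,331),(340,371),(269,389)]]
m=np.mean(c,0);print('tray',m,np.linalg.norm(c[0]-c[1]),np.linalg.norm(c[1]-c[2]))
d=(c[0]+c[3]-c[1]-c[2])/2;print('y axis deg',np.degrees(np.arctan2(d[1],d[0])))
for u,v in((278,365),(322,349)): print(at(T,u/1.5-.17,v/1.5-.17,.02))
E
```

```text
clock: 36.65
tool_pos: [0.5505, -0.0297, 0.2169]
orientation: [180.0, 0.1, 175.4]
force: [0.1, 0.4, 1.3]
opening: 0.0879
gripper_force: 0.0
clock: 37.15
tool_pos: [0.5501, -0.0296, 0.2163]
orientation: [180.0, 0.0, 175.4]
force: [0.4, 0.4, 0.1]
opening: 0.053
gripper_force: 0.0
clock: 37.65
tool_pos: [0.5501, -0.0297, 0.2161]
orientation: [-180.0, -0.0, 175.4]
force: [0.7, -0.2, -0.3]
opening: 0.0286
gripper_force: 28.2
tray [0.44502552 0.33376419 0.013     ] 0.1890201815518306 0.10931480605942079
y axis deg 98.9786082601133
[0.43326299 0.39006271 0.02      ]
[0.46572104 0.27525402 0.02      ]
```

```bash
python3 -m handwheel '[[-1,0,0,-0.3,0,0,0],[-1,0,0,-1,0,0,0],[-1,0,0,-1,0,0,0],[-1,0,0,-1,0,0,0],[-1,0,0,-1,0,0,0]]'; python3 -m handwheel '[[-1,0,0,-1,0,0,0]]'|head -2; for i in 1 2 3; do python3 -m handwheel '[[-1,0.357,0.96,0,0,0,0],[-1,0.357,0.96,0,0,0,0],[-1,0.357,0.96,0,0,0,0],[-1,0.357,0.96,0,0,0,0],[-1,0.357,0.96,0,0,0,0]]'|sed -n 2,6p; done;  for i in 1 2 3; do python3 -m handwheel '[[-1,0,0,0,0,0,-1],[-1,0,0,0,0,0,-1],[-1,0,0,0,0,0,-1],[-1,0,0,0,0,0,-1],[-1,0,0,0,0,0,-1]]'|sed -n 2,3p; done; python3 -m handwheel '[[-1,0,0,0,0,0,-0.93],[-1,0,0,0,0,0,-0.92],[-1,0,0,0,0,0,-0.92],[-1,0,0,0,0,0,0]]'; python3 - <<'E'
from h import *
S=snapshot('scene');T=snapshot('top')
c=lambda s,u,v,w:cv2.resize(s['color'][v:v+w,u:u+w,::-1],(400,400),interpolation=cv2.INTER_CUBIC)
cv2.imwrite('pics/c9.png',np.hstack([c(S,170,200,70),c(T,160,210,80)]))
print(get_obs()['tool_pos'])
E
```

```text
clock: 38.28
tool_pos: [0.55, -0.0297, 0.3251]
orientation: [180.0, 0.0, 175.4]
force: [0.2, -1.0, -0.4]
opening: 0.0282
gripper_force: 28.2
clock: 38.4
tool_pos: [0.5499, -0.0297, 0.3501]
tool_pos: [0.5149, 0.0943, 0.3493]
orientation: [180.0, 0.0, 175.4]
force: [0.9, 0.4, -0.4]
opening: 0.0285
gripper_force: 28.2
tool_pos: [0.4801, 0.2175, 0.3493]
orientation: [180.0, 0.0, 175.4]
force: [0.4, -0.6, -0.9]
opening: 0.0282
gripper_force: 28.2
tool_pos: [0.4454, 0.3409, 0.3492]
orientation: [180.0, 0.0, 175.4]
force: [0.2, -0.1, -0.3]
opening: 0.0281
gripper_force: 28.2
tool_pos: [0.4456, 0.3404, 0.3489]
orientation: [180.0, 0.0, -154.4]
tool_pos: [0.4456, 0.3403, 0.3489]
orientation: [180.0, 0.0, -124.4]
tool_pos: [0.4457, 0.3403, 0.3489]
orientation: [-180.0, 0.0, -94.4]
clock: 42.65
tool_pos: [0.4457, 0.3403, 0.3489]
orientation: [-180.0, 0.0, -78.0]
force: [-0.0, -0.2, 0.1]
opening: 0.0284
gripper_force: 28.2
[0.44566275 0.34019388 0.34879748]
```

View pics/c9.png

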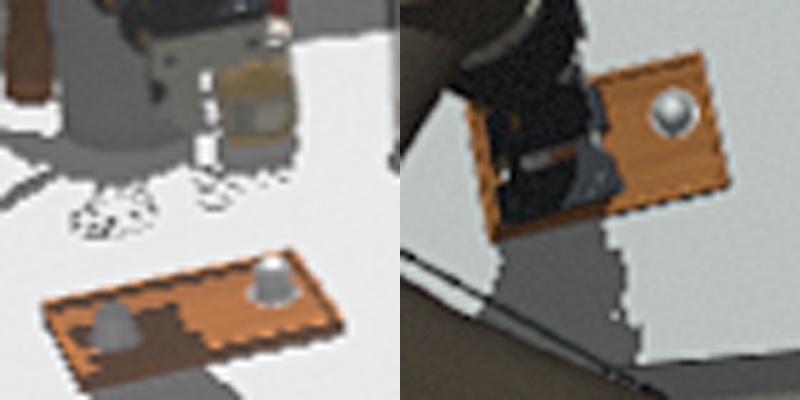

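The tray's middle is free between its capsules at (115,325) and (270,280) in the scene crop, and the grip still holds. Lowering.

```bash
python3 -m handwheel '[[-1,0,0,1,0,0,0],[-1,0,0,1,0,0,0],[-1,0,0,1,0,0,0],[-1,0,0,1,0,0,0],[-1,0,0,1,0,0,0]]'|head -2; python3 -m handwheel '[[-1,0,0,0.6,0,0,0],[-1,0,0,0.4,0,0,0],[-1,0,0,0.14,0,0,0],[-1,0,0,0,0,0,0],[-1,0,0,0,0,0,0]]'; python3 -m handwheel '[[-1,0,0,0.08,0,0,0],[-1,0,0,0,0,0,0]]'
```

```text
clock: 43.38
tool_pos: [0.4458, 0.3402, 0.223]
clock: 44.0
tool_pos: [0.4459, 0.3402, 0.1958]
orientation: [-179.9, 0.0, -78.0]
force: [-0.2, -0.5, 0.1]
opening: 0.0283
gripper_force: 28.2
clock: 44.25
tool_pos: [0.4457, 0.34, 0.1933]
orientation: [-180.0, 0.0, -78.0]
force: [0.3, -0.4, 0.5]
opening: 0.0282
gripper_force: 28.2
```

```bash
python3 -m handwheel '[[-1,0,0,0.06,0,0,0],[-1,0,0,0,0,0,0]]'|sed -n 2,4p; python3 -m handwheel '[[-1,0,0,0.03,0,0,0],[-1,0,0,0,0,0,0]]'|sed -n 2,4p
```

```text
tool_pos: [0.4457, 0.3399, 0.1915]
orientation: [180.0, -0.0, -78.0]
force: [-0.1, -0.2, -0.2]
tool_pos: [0.4458, 0.34, 0.1909]
orientation: [-180.0, 0.0, -78.0]
force: [-0.2, -0.2, -0.6]
```

```bash
python3 -m handwheel '[[-1,0,0,0.03,0,0,0],[-1,0,0,0,0,0,0]]'|sed -n 2,4p; python3 -m handwheel '[[0,0,0,0,0,0,0],[0,0,0,0,0,0,0],[0,0,0,0,0,0,0],[0,0,0,0,0,0,0]]'; python3 -m handwheel '[[0,0,0,-0.3,0,0,0],[0,0,0,-0.8,0,0,0],[0,0,0,-1,0,0,0],[0,0,0,-1,0,0,0],[0,0,0,-1,0,0,0]]'; for i in 1 2; do python3 -m handwheel '[[0,1,0,-0.4,0,0,0],[0,1,0,-0.4,0,0,0],[0,1,0,-0.4,0,0,0],[0,1,0,-0.4,0,0,0],[0,1,0,0,0,0,0]]'|sed -n 1,4p; done; python3 - <<'E'
from h import *
S=snapshot('scene');T=snapshot('top')
c=lambda s,u,v,w:cv2.resize(s['color'][v:v+w,u:u+w,::-1],(400,400),interpolation=cv2.INTER_CUBIC)
cv2.imwrite('pics/c10.png',np.vstack([np.hstack([c(S,170,200,70),c(T,160,210,80)]),cv2.resize(np.hstack([S['color'],T['color']])[:200,:,::-1],(800,200))]))
E
```

```text
tool_pos: [0.4457, 0.34, 0.1907]
orientation: [-180.0, 0.0, -78.0]
force: [-0.9, -1.0, 6.2]
clock: 45.5
tool_pos: [0.4457, 0.34, 0.19]
orientation: [180.0, -0.0, -78.0]
force: [0.7, 0.7, -0.4]
opening: 0.0438
gripper_force: 0.0
clock: 46.12
tool_pos: [0.4457, 0.3399, 0.2941]
orientation: [-180.0, 0.0, -78.0]
force: [0.2, 0.3, 0.5]
opening: 0.044
gripper_force: 0.0
clock: 46.75
tool_pos: [0.4718, 0.2155, 0.3332]
orientation: [-180.0, 0.0, -78.1]
force: [0.1, -0.4, -1.2]
clock: 47.38
tool_pos: [0.4974, 0.0932, 0.3732]
orientation: [-180.0, 0.0, -78.1]
force: [-0.3, -0.7, 0.6]
```

View pics/c10.png

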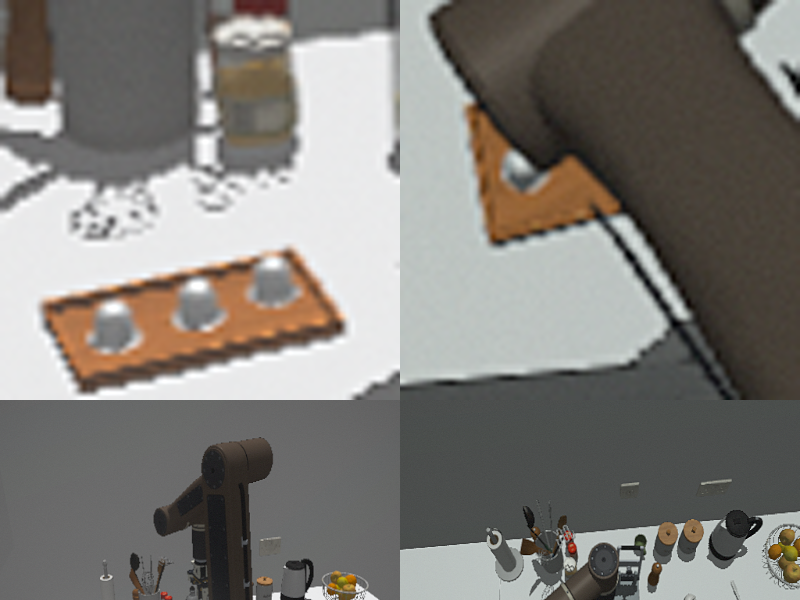

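The scene crop shows three capsules upright in a row on the tray (115,325; 198,303; 272,280), with the arm clear of everything.

```bash
python3 -m handwheel '[[0,0,0,0,0,0,0],[0,0,0,0,0,0,0]]'|head -1; python3 -c "
from plant import *
print(close_job())"
```

```text
clock: 47.72
the job is handed in; nothing more can be done
None
```

The job is handed in at 47.7 s: the capsule was pressed with the lever held down, the lever was eased home over about 5 s, and the capsule stands upright on the tray between the other two. The hand-in returned no verdict.

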